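# Set the vegetable slicer's thickness lever to the third slot

## Robot

A 6-joint arm with a two-finger parallel gripper is mounted at the origin on the work surface. World frame = base frame: x ahead of the robot, y to its left, z up, the work surface at z = 0. Lengths are in m, angles in rad, forces in N, time in s.
With the tool pointing down it reaches from about 0.3 to 0.95 m from the base axis. Payload 3.1 kg.
Tool frame: the origin (TCP) lies where the fingers leave the gripper's body, on its centre line; the fingertips stand 73 mm ahead of it and the grasp point (between the pads) lies 54 mm ahead of it (ctrl.tcp_to_grasp is the z of the grasp point in the tool frame, in m); z points along the fingers, y is the line along which they close (so a half turn about z gives the same grasp; the last joint's range is limited). The gripper opens to 85 mm and grips with 20 to 120 N. Pads are 22 mm wide; open, the fingers measure 114 mm over their backs; the gripper's body (76 mm by 85 mm) begins 54 mm behind the grasp point. The pads swing forward as they close: fully open they stand 13 mm farther back than shut.
Start: joints at [-1.387, 0.308, 1.634, -0, 1.2, -0.07], TCP at [0.157, -0.605, 0.304] pointing down, gripper open.
Joint ranges: [-3.06, 3.06], [-0.79, 1.96], [0.05, 2.63], [-1.19, 4.34], [0.05, 2.64], [-2.94, 2.94]. Speed limits (rad/s): [2.79, 2.79, 3.14, 3.14, 3.14, 3.14].

## Interface

Orientations are given as a 3x3 rotation matrix whose columns are the frame's x, y, z axes.
In Python, from bench import ctrl, viewer gives the robot as it stands.
- The arm moves only by the tool play_rows, never from a script. Its argument "targets" is a list of rows, each a list of 6 numbers: the shift along the tool's x, y, z in mm, then the turn, a rotation vector about the tool's x, y, z in rad. In form: [[x, y, z, wx, wy, wz], ...]. A call has 1 to 12 rows; each row shifts and turns the commanded pose from where the row before left it, along the tool's axes as they then stand; what a row does not reach is not made up. A row lasts 1/10 s, in which the tool goes at most 50 mm and 8.59 degrees, less where a joint would pass 70% of its speed; a pose out of reach is approached as far as the arm can. A call is refused whole if a number of a shift passes 50 or a number of a turn 0.15, either way. A call with a gripper value outside its range is refused whole. "claw" is the opening, from 0 (shut) to 1 (fully open), set as the call begins (left out, the last holds). The fingers move at their own pace and stop on an object; "grip_force" is the grip in N (left out, the last holds). Time passes only in rows, so rows that do not move let the fingers close. It gives the time, the measured TCP pose, the force, the opening and the grip force at its end, in the units of the state.
- ctrl.get_obs(): the state, without advancing time (a new reading comes with each control period).
- viewer.capture(name): name is "side" or "top"; returns the picture (480x640x3 uint8, red, green, blue); there is no depth.
- viewer.calibration(name): a dict with "fx", "fy", "cx", "cy" (pixels), "k1" (the pictures are not rectified: a ray, as slopes to the right and down, at radius r is drawn at 1 + k1 r^2 times it, then the intrinsics apply), "world_from_camera" (4x4, takes a point from camera to world coordinates). Camera axes: x right, y down, z forward; pixel columns grow to the right and rows downward; lengths in m; the calibration is good to about 2 mm. A picture is of the moment at which its call begins. calibration takes no time and is no camera call.
- ctrl.sign_off(): hands the job in; it is judged then, once.
The state is a dict: "clock": time; "joint_pos": joint angles; "dq": joint speeds; "joint_efforts": joint torques, N m; "ee_pos": TCP position; "eef_rot": TCP orientation; "ft_force": force on the tool from outside, world axes, zero at the start; "moment": the same for the moment, N m; "opening": opening from 0.0 (shut) to 1.0 (fully open); "finger_force": force on a finger pad.
Only numpy, scipy, OpenCV 4.12 (cv2) and the standard library are available. Lean on these libraries where they do the work, as an engineer would, in place of code of your own. Each camera call takes 0.05 s, during which the arm holds its last target. There are 200 camera calls.

## Task

Set the vegetable slicer to its third thickness: with the fingertips push its red lever to the cross channel of the H-shaped gate, push it across into the right-hand lane, then push it forward (away from you) fully home into the slot marked with three dots. Only push the lever, never pinch or grip it; leave the kitchen things around it where they stand, and finish clear of everything.

Things in the scene. Friction and masses are not known exactly. Their poses are not given: they have to be found in the camera images.
- slicer: white countertop vegetable slicer, fixed to the table. Origin on the table right under the centre of the lever's gate; x = forward (away from the robot when not turned), y = left, z up; it may be turned up to 0.4 rad. Housing: x -90..130 mm, y -90..250 mm; its flat deck is 100 mm high
- gate (a point): centre of the dark square gate plate (110 mm, flush with the deck). Its H-shaped opening: two lanes 17 mm wide along x, centred 22 mm left and right of here, joined by one cross channel 19 mm wide along y through here. Yellow dots mark the slots: one far left, two near left, three far right, four near right. The lever starts anywhere along the left lane. Same axes as the slicer
- drum (a point): centre of the feed drum's foot on the deck, left of the gate: an aluminium drum of radius 68 mm, 35 mm tall, and on it a grey throat of radius 42 mm, set 15 mm forward, whose knob tops out 117 mm above the deck; keep clear of it
- third_slot (a point): where the lever's rod crosses the gate plate's surface when fully home in the third slot (forward end of the right-hand lane)
- grip (a point): middle of the lever's red handle: a square bar 28 mm wide between opposite faces, reaching 35 mm below and above this point along the lever, with a black cap 6 mm higher; the faces look along slicer x and y when upright. z runs along the lever, which tilts about a pivot on the gate's centre line, 30 mm above the table and 132 mm below this point. The rod below is 10 mm thick
- across (a joint): sideways tilt of the lever, rad: -0.30 in the left lane, 0 upright, +0.30 in the right lane (stop at 0.32); positive leans to the slicer's right (-y). Outer joint, axis along slicer x. The gate lets it change only while the forward tilt is within about 0.05 of 0. It stays where it is left and takes about 2.5 N at the handle
- forward (a joint): forward tilt of the lever, rad: 0 in the cross channel, +0.33 at the forward stop (slots one and three), -0.33 at the back stop (slots two and four). This is the inner joint and tilts sideways with the lever. It can leave 0 only in a lane. It stays where it is left and takes about 2.5 N at the handle
- teajar: small white lidded tea jar with a blue band, 74 mm across, 95 mm tall, standing close to the slicer's right side; bystander. Origin under its centre, z up
- cup: beige cup, 76 mm across, 90 mm tall, standing near the slicer's front-left corner; bystander. Origin under its centre
- daikon: chunk of white radish standing on the board, 64 mm across, 60 mm tall; bystander. Origin under its centre
- spatula: kitchen spatula lying on the table at the left; bystander
- bowl: dark red bowl, 120 mm across, 50 mm tall, at the left; bystander. Origin under its centre
- carton: blue carton 110 x 200 x 70 mm at the right; bystander. Origin under its centre

How it is judged:
By the outcome, as a careful person would: the job done as asked, in the order asked, and still so for the second after the job is handed in, with the robot touching nothing.
It also fails if it takes over 58 s, if anything falls off the work surface, if the arm or the gripper's body presses on something with over 40 N, if the wrist force passes 120 N, or if a joint passes its speed limit or range.

## Working session

There is one attempt and no reset: what is moved stays moved. The work goes in short steps, Python scripts to look and compute and a tool call to move; the robot and the scene stay as the last step left them, time stands still between calls to the robot, and variables do not carry over. Pictures are saved under pics/ and viewed, at most 10 in all, crops included, and the job is handed in when it is done.

Besides the shell and the picture viewer there is one more tool, called by a JSON object that holds its "fn" and its "kwargs". play_rows: Moves the arm, as the interface text tells. Its arguments: {"type":"object","properties":{"targets":{"type":"array","items":{"type":"array","items":{"type":"number"}}},"claw":{"type":"number"},"grip_force":{"type":"number"}},"required":["targets"]}

```bash
mkdir -p pics
python3 - <<'E'
from bench import ctrl, viewer
import cv2, numpy as np
np.set_printoptions(precision=4,suppress=True)
for n in ("side","top"):
    cv2.imwrite(f"pics/{n}0.png",viewer.capture(n)[:,:,::-1]); print(n,viewer.calibration(n))
o=ctrl.get_obs(); print(o)
E
```

```text
side {'fx': 563.7367043795533, 'fy': 563.7367043795533, 'cx': 324.19000236195023, 'cy': 240.48054275600035, 'k1': -0.1373131609430697, 'world_from_camera': array([[-0.8843, -0.3583,  0.2993,  0.0905],
       [-0.4669,  0.6804, -0.5648,  0.8116],
       [-0.0013, -0.6392, -0.769 ,  1.2112],
       [ 0.    ,  0.    ,  0.    ,  1.    ]])}
top {'fx': 485.3143664407587, 'fy': 485.3143664407587, 'cx': 321.62355346997896, 'cy': 236.65866285400057, 'k1': -0.1308225942828754, 'world_from_camera': array([[-0.0055, -0.997 ,  0.0778,  0.4237],
       [-1.    ,  0.0049, -0.0082, -0.0126],
       [ 0.0078, -0.0778, -0.9969,  1.5779],
       [ 0.    ,  0.    ,  0.    ,  1.    ]])}
{'clock': 0.1, 'joint_pos': array([-1.3867,  0.3089,  1.6351, -0.    ,  1.1997, -0.0697]), 'dq': array([-0.0001, -0.0025, -0.0027,  0.0025, -0.0005, -0.0001]), 'joint_efforts': array([ -0.0004, -41.6408, -27.7644,  -0.0001,   0.004 ,   0.    ]), 'ee_pos': array([ 0.1568, -0.6044,  0.3027]), 'eef_rot': array([[ 0.968 ,  0.2511, -0.0004],
       [ 0.2511, -0.968 ,  0.0021],
       [ 0.0001, -0.0022, -1.    ]]), 'ft_force': array([ 0.2599, -0.1512, -0.0034]), 'moment': array([-0.0184, -0.0231,  0.0171]), 'finger_force': 0.0, 'opening': 1.0043360033560444}
```

View pics/side0.png

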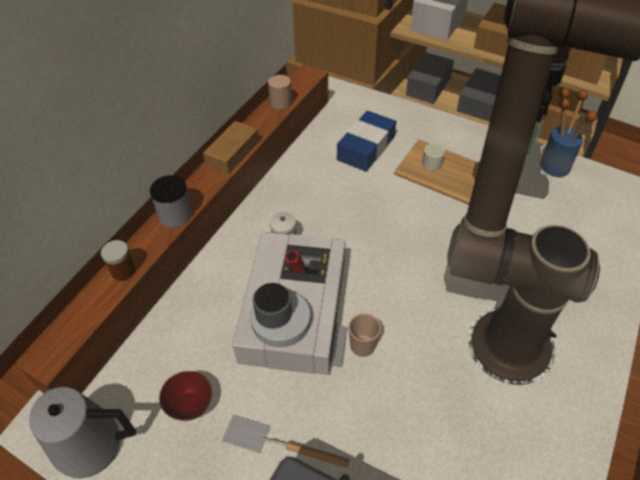

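View pics/top0.png

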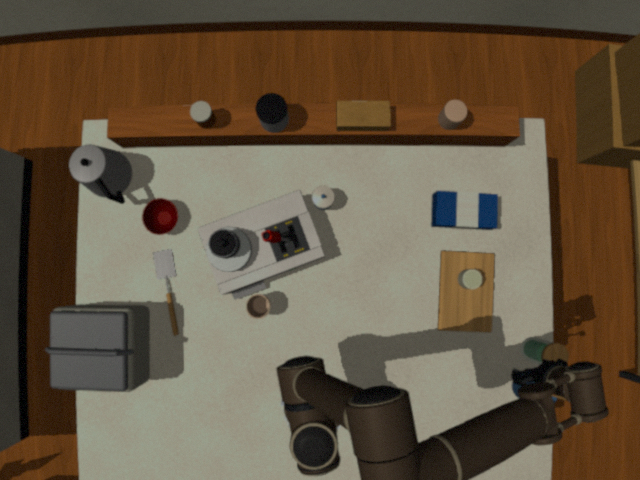

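The slicer is near the centre: gate at about (288,238) in top and (304,263) in side. The red handle is at (272,236) in top and (293,260) in side. The slicer is turned, and I need an enlarged view.

Run:
```python
import cv2, numpy as np
t=cv2.imread("pics/top0.png")[185:295,195:345]; s=cv2.imread("pics/side0.png")[205:375,225:395]
t=cv2.resize(t,None,fx=5,fy=5,interpolation=cv2.INTER_CUBIC); s=cv2.resize(s,None,fx=3.5,fy=3.5,interpolation=cv2.INTER_CUBIC)
for im,st,f,x0,y0 in((t,10,5,195,185),(s,10,3.5,225,205)):
    im[:]=np.clip(im*1.5,0,255)
    for k in range(0,im.shape[1],int(st*f)): cv2.putText(im,str(x0+int(k/f)),(k,8),0,.3,(255,0,255)); cv2.line(im,(k,8),(k,14),(255,0,255))
    for k in range(0,im.shape[0],int(st*f)): cv2.putText(im,str(y0+int(k/f)),(0,k),0,.3,(255,0,255)); cv2.line(im,(18,k),(24,k),(255,0,255))
cv2.imwrite("pics/tc.png",t); cv2.imwrite("pics/sc.png",s)
```

```text
(no output)
```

View pics/tc.png

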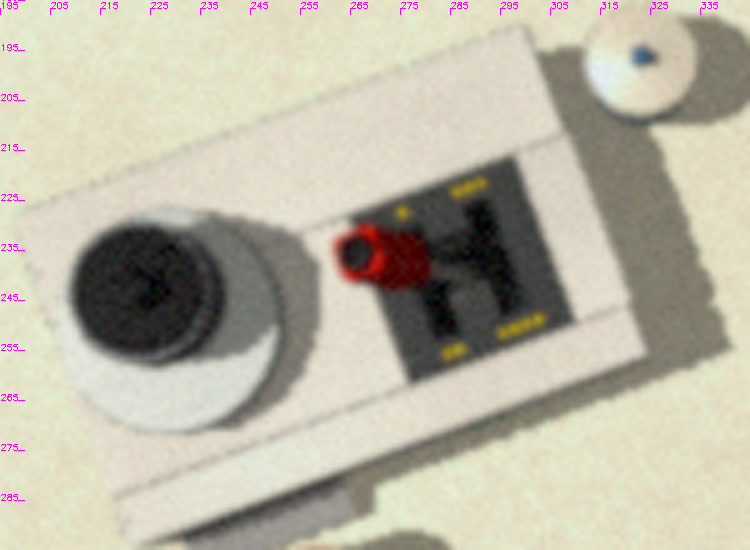

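View pics/sc.png

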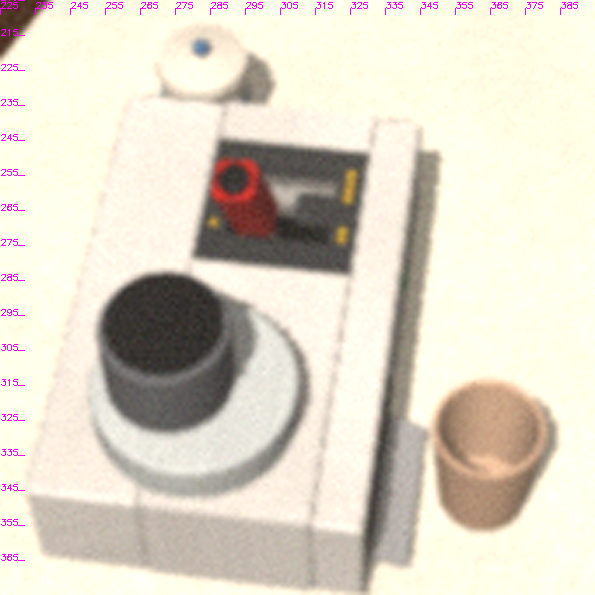

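```bash
cat > h.py <<'E'
import numpy as np, cv2
from scipy.optimize import least_squares
from bench import ctrl, viewer
np.set_printoptions(precision=4,suppress=True)
def proj(n,P):
    c=viewer.calibration(n); T=np.linalg.inv(np.array(c["world_from_camera"])); P=np.atleast_2d(P)
    q=P@T[:3,:3].T+T[:3,3]; s=q[:,:2]/q[:,2:]; s=s*(1+c["k1"]*(s**2).sum(1,keepdims=True))
    return s*[c["fx"],c["fy"]]+[c["cx"],c["cy"]]
def W(p,s):
    c,n=np.cos(p[2]),np.sin(p[2]); return np.atleast_2d(s)@np.array([[c,-n,0],[n,c,0],[0,0,1]]).T+[p[0],p[1],0]
def lev(a,f,L): return np.array([0,0,.03])+L*np.array([np.sin(f),-np.sin(a)*np.cos(f),np.cos(a)*np.cos(f)])
E
python3 - <<'E'
from h import *
t=np.array([[265,228.4],[298.4,216],[310.4,249.4],[277,261.6]])
s=np.array([[280.1,278.4],[287.3,245],[330.1,249],[325,283]])
h=.055
C=np.array([[h,h,.1],[h,-h,.1],[-h,-h,.1],[-h,h,.1]])
f=lambda p:np.r_[(proj("top",W(p,C))-t).ravel(),(proj("side",W(p,C))-s).ravel()]
r=least_squares(f,[.43,.05,.35]); print(r.x,r.fun.reshape(-1,2))
for n,F in(("top",t),("side",s)):
    print(n,least_squares(lambda p:(proj(n,W(p,C))-F).ravel(),[.43,.05,.35]).x)
p=r.x
ct,cs=np.array([266.4,235.2]),np.array([291.9,256.4])
g=lambda q:np.r_[(proj("top",W(p,lev(*q,.173)))-ct).ravel(),(proj("side",W(p,lev(*q,.173)))-cs).ravel()]
k=least_squares(g,[-.3,0]);print("lever",k.x,k.fun)
# bystanders: teajar lid knob
for nm,n,px,z in(("jar","top",(322.5,196.5),.1),("cup","top",(259,306),.09)):
    print(nm,least_squares(lambda q:(proj(n,[q[0],q[1],z])-px).ravel(),[.4,0]).x)
E
```

```text
[0.5309 0.0804 0.3563] [[-0.8959  0.6114]
 [-0.6615  0.3763]
 [-0.0207  0.5196]
 [-0.4275  1.0675]
 [-0.484  -0.2923]
 [-0.002  -1.5356]
 [-0.0474 -1.244 ]
 [-0.5325 -0.1254]]
top [0.5329 0.0789 0.3469]
side [0.5292 0.0822 0.3638]
lever [-0.313   0.1278] [-1.2134  1.2134 -0.5647 -1.3591]
jar [ 0.6629 -0.0282]
cup [0.3283 0.1675]
```

Run:
```python
from h import *
p=np.array([.5309,.0804,.3563]); bt=np.array([-.5,.64]); bs=np.array([-.27,-.8])
def toS(w):
    d=np.array(w)-[p[0],p[1],0]; c,n=np.cos(p[2]),np.sin(p[2]); return np.array([c*d[0]+n*d[1],-n*d[0]+c*d[1],d[2]])
ct,cs=np.array([266.4,235.2])+bt,np.array([291.9,256.4])+bs
g=lambda q:np.r_[(proj("top",W(p,lev(*q,.173)))-ct).ravel(),(proj("side",W(p,lev(*q,.173)))-cs).ravel()]
k=least_squares(g,[-.3,0]);print("lever",k.x,k.fun, [least_squares(lambda q:g([-.3,q[0]]),[0.]).x])
tt,ts=np.array([224.2,243.8])+bt,np.array([272.4,297])+bs
k=least_squares(lambda w:np.r_[(proj("top",w)-tt).ravel(),(proj("side",w)-ts).ravel()],[.5,.2,.2]);print("throat top",toS(k.x),k.fun)
for z in(.2,.217):
  k=least_squares(lambda w:(proj("top",[*w,z])-tt).ravel(),[.5,.2]);print("throat",z,toS([*k.x,z]))
k=least_squares(lambda w:(proj("top",[*w,.135])-np.array([229,248.8])-bt).ravel(),[.5,.2]);print("drum",toS([*k.x,.135]))
# start: grasp tip in slicer frame
o=ctrl.get_obs(); print("tcp",toS(o["ee_pos"]))
print(lev(-.3,.13,.132),lev(-.3,.13,.173),lev(-.3,0,.132),lev(-.3,0,.167),lev(.3,.33,.132))
```

```text
lever [-0.3114  0.1277] [-0.6195  0.562  -0.2452 -0.6704] [array([0.1279])]
throat top [0.0436 0.1724 0.1957] [-0.1807 -0.3771  0.3144  0.0378]
throat 0.2 [0.0418 0.1716 0.2   ]
throat 0.217 [0.0396 0.1688 0.217 ]
drum [0.0309 0.1735 0.135 ]
tcp [-0.5895 -0.5113  0.3027]
[0.0171 0.0387 0.155 ] [0.0224 0.0507 0.1939] [0.     0.039  0.1561] [0.     0.0494 0.1895] [ 0.0428 -0.0369  0.1493]
```

{"fn": "play_rows", "kwargs": {"targets": [[0,0,-20,0,0,-0.1025],[32,-27,0,0,0,0],[32,-27,0,0,0,0],[32,-27,0,0,0,0],[32,-27,0,0,0,0],[32,-27,0,0,0,0],[32,-27,0,0,0,0],[32,-27,0,0,0,0],[32,-27,0,0,0,0],[32,-27,0,0,0,0],[32,-27,0,0,0,0],[0,0,0,0,0,0]], "claw": 0}}

```text
clock: 1.3
ee_pos: [0.3638, -0.2364, 0.3234]
eef_rot: [[0.935, 0.354, 0.0], [0.354, -0.935, 0.003], [0.001, -0.002, -1.0]]
ft_force: [-0.3, -0.3, 0.7]
opening: -0.004
finger_force: 0.0
```

{"fn": "play_rows", "kwargs": {"targets": [[32,-27,0,0,0,0],[32,-27,0,0,0,0],[32,-27,0,0,0,0],[32,-27,0,0,0,0],[32,-27,0,0,0,0],[32,-27,0,0,0,0],[32,-27,0,0,0,0],[32,-27,0,0,0,0],[32,-27,0,0,0,0],[32,-27,0,0,0,0],[0,0,0,0,0,0],[0,0,0,0,0,0]]}}

```text
clock: 2.5
ee_pos: [0.5683, 0.1241, 0.3229]
eef_rot: [[0.937, 0.35, -0.002], [0.35, -0.937, -0.001], [-0.002, 0.0, -1.0]]
ft_force: [-0.3, -0.4, -0.4]
opening: 0.002
finger_force: 0.0
```

```bash
cat >> h.py <<'E'
p=np.array([.5309,.0804,.3563])
def toS(w):
    d=np.array(w)-[p[0],p[1],0]; c,n=np.cos(p[2]),np.sin(p[2]); return np.array([c*d[0]+n*d[1],-n*d[0]+c*d[1],d[2]])
def st():
    o=ctrl.get_obs(); R=np.array(o["eef_rot"]); c,n=np.cos(p[2]),np.sin(p[2])
    print("t",o["clock"],"tcp",toS(o["ee_pos"])*1000,"yaw",np.arctan2(R[1,0],R[0,0])-p[2],"zax",R[:,2],"F(slicer)",np.array([[c,n,0],[-n,c,0],[0,0,1]])@o["ft_force"],"open",o["opening"])
def pic(nm):
    t=viewer.capture("top")[175:305,195:345,::-1]; s=viewer.capture("side")[175:375,225:395,::-1]
    t=cv2.resize(t,(405,351),interpolation=cv2.INTER_CUBIC); s=cv2.resize(s,(390,459),interpolation=cv2.INTER_CUBIC)
    im=np.zeros((459,795,3),np.uint8); im[:351,:405]=t; im[:,405:]=s
    cv2.imwrite(nm,np.clip(im*1.4,0,255).astype(np.uint8))
E
python3 -c "
from h import *
st()"
```

```text
t 2.5 tcp [ 50.3109  27.9116 322.9487] yaw 0.0013608416154978764 zax [-0.0019 -0.0012 -1.    ] F(slicer) [-0.4363 -0.2167 -0.4414] open 0.0022949659509442326
```

{"fn": "play_rows", "kwargs": {"targets": [[18,-15,0,0,0,0],[0,0,30,0,0,0],[0,0,30,0,0,0],[0,0,20,0,0,0],[0,0,15,0,0,0],[0,0,0,0,0,0],[0,0,0,0,0,0]]}}

```text
clock: 3.2
ee_pos: [0.5802, 0.1438, 0.2293]
eef_rot: [[0.938, 0.348, 0.0], [0.348, -0.938, -0.0], [0.0, 0.0, -1.0]]
ft_force: [0.3, -0.2, -0.6]
opening: 0.003
finger_force: 0.0
```

```bash
python3 -c "
from h import *
st();pic('pics/p1.png')"
```

```text
t 3.2 tcp [ 68.321   42.2174 229.3499] yaw -0.0010498637595657279 zax [ 0.0004 -0.0001 -1.    ] F(slicer) [ 0.2621 -0.2736 -0.5631] open 0.0034486473265686046
```

View pics/p1.png

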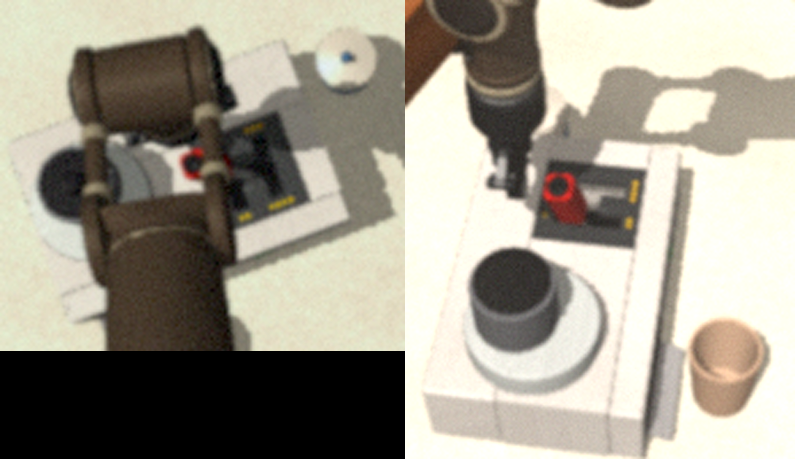

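The fingers, at (512,180) in the side half, stand beyond the red lever at (565,195) with a clear gap. Next I push the lever back.

{"fn": "play_rows", "kwargs": {"targets": [[-10,0,0,0,0,0],[-6,0,0,0,0,0],[-4,0,0,0,0,0],[-4,0,0,0,0,0],[-4,0,0,0,0,0],[-3,0,0,0,0,0],[-3,0,0,0,0,0],[0,0,0,0,0,0]]}}

```text
clock: 4.1
ee_pos: [0.5479, 0.1327, 0.229]
eef_rot: [[0.937, 0.349, 0.0], [0.349, -0.937, -0.0], [0.0, 0.0, -1.0]]
ft_force: [2.3, 0.8, 1.0]
opening: -0.001
finger_force: 0.9
```

```bash
python3 -c "
from h import *
st()"
```

```text
t 4.1 tcp [ 34.178   43.0838 228.952 ] yaw 3.3360619178968154e-05 zax [ 0.0001 -0.0001 -1.    ] F(slicer) [ 2.4395 -0.0262  0.991 ] open -0.0007477669228945986
```

{"fn": "play_rows", "kwargs": {"targets": [[-3,0,0,0,0,0],[-3,0,0,0,0,0],[-3,0,0,0,0,0],[0,0,0,0,0,0],[0,0,0,0,0,0]]}}

```text
clock: 4.6
ee_pos: [0.5394, 0.1296, 0.2287]
eef_rot: [[0.937, 0.349, -0.001], [0.349, -0.937, -0.0], [-0.001, -0.0, -1.0]]
ft_force: [1.0, 0.8, 0.9]
opening: -0.001
finger_force: 0.7
```

Run:
```python
from h import *
st();
im=viewer.capture("side")[235:285,275:335,::-1]
im=cv2.resize(im,(780,600*50*13//600 if 0 else 650),interpolation=cv2.INTER_CUBIC)[:600]
im=np.clip(im*1.4,0,255).astype(np.uint8)
b=np.array([.27,.8])
for f,c in((-.06,(255,0,0)),(0,(0,255,0)),(.06,(255,0,255))):
    u=(proj("side",W(p,lev(-.3,f,.173)))[0]+b-[275,235])*13; print(f,u); cv2.circle(im,tuple(int(v) for v in u),5,c,-1)
cv2.imwrite("pics/p2.png",im)
```

```text
t 4.6 tcp [ 25.132   43.0948 228.7457] yaw -3.0209498802113988e-05 zax [-0.0006 -0.0002 -1.    ] F(slicer) [1.2197 0.3851 0.9255] open -0.0013352297428200354
-0.06 [398.5602 275.4809]
0 [340.3623 268.9139]
0.06 [282.5302 263.6276]
```

View pics/p2.png

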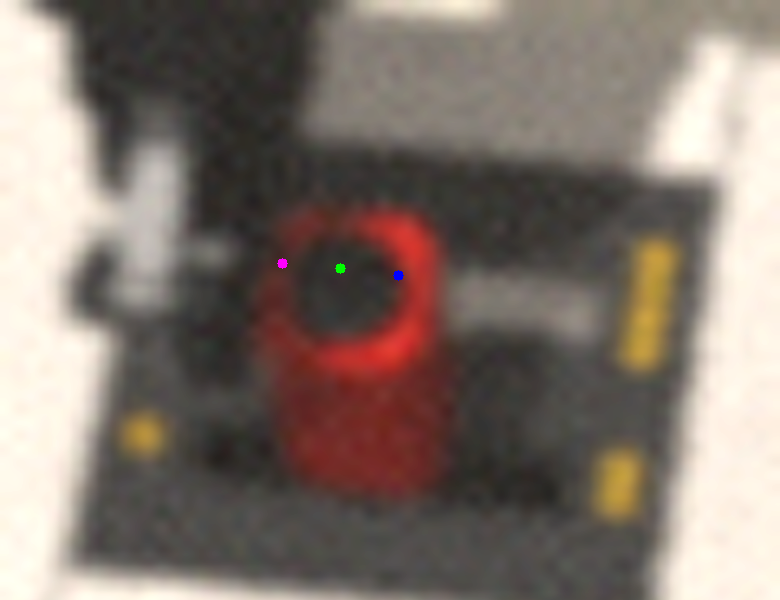

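Measured cap centre is about (347,285) in the crop, on the f≈0 marker at (340,269), so the lever is at the cross channel. I now move round to its left side.

{"fn": "play_rows", "kwargs": {"targets": [[8,0,0,0,0,0],[12,0,0,0,0,0],[0,-23,0,0,0,0],[0,-23,0,0,0,0],[0,0,0,0,0,0],[-20,0,0,0,0,0],[-25,0,0,0,0,0],[0,0,0,0,0,0],[0,0,0,0,0,0]]}}

```text
clock: 5.55
ee_pos: [0.5007, 0.1637, 0.2288]
eef_rot: [[0.937, 0.349, 0.001], [0.349, -0.937, -0.0], [0.0, 0.0, -1.0]]
ft_force: [-0.2, 0.2, -0.5]
opening: 0.0
finger_force: 0.0
```

{"fn": "play_rows", "kwargs": {"targets": [[0,4,0,0,0,0],[0,4,0,0,0,0],[0,4,0,0,0,0],[0,4,0,0,0,0],[0,4,0,0,0,0],[0,4,0,0,0,0],[0,0,0,0,0,0]]}}

```text
clock: 6.25
ee_pos: [0.5096, 0.1417, 0.2303]
eef_rot: [[0.937, 0.348, 0.002], [0.348, -0.937, 0.001], [0.002, -0.0, -1.0]]
ft_force: [-2.5, 3.8, 6.7]
opening: 0.001
finger_force: 3.4
```

```bash
python3 -c "
from h import *
st()"
```

```text
t 6.25 tcp [  1.3727  64.8774 230.2558] yaw -0.0005256017106605171 zax [ 0.002   0.0012 -1.    ] F(slicer) [-1.0527  4.4775  6.7258] open 0.0014006000038165973
```

{"fn": "play_rows", "kwargs": {"targets": [[0,0,-4,0,0,0],[0,4,-2,0,0,0],[0,4,-2,0,0,0],[0,4,-1,0,0,0],[0,4,-1,0,0,0],[0,4,0,0,0,0],[0,0,0,0,0,0]]}}

```text
clock: 6.95
ee_pos: [0.5158, 0.1222, 0.2391]
eef_rot: [[0.937, 0.348, 0.0], [0.348, -0.937, -0.0], [-0.0, 0.0, -1.0]]
ft_force: [-0.7, 1.1, 1.0]
opening: -0.0
finger_force: 0.7
```

```bash
python3 -c "
from h import *
st();pic('pics/p3.png')"
```

```text
t 6.95 tcp [  0.4321  44.432  239.1024] yaw -0.0006475602803943659 zax [ 0.0001 -0.0004 -1.    ] F(slicer) [-0.2603  1.2279  1.024 ] open -0.00011883669751627666
```

View pics/p3.png

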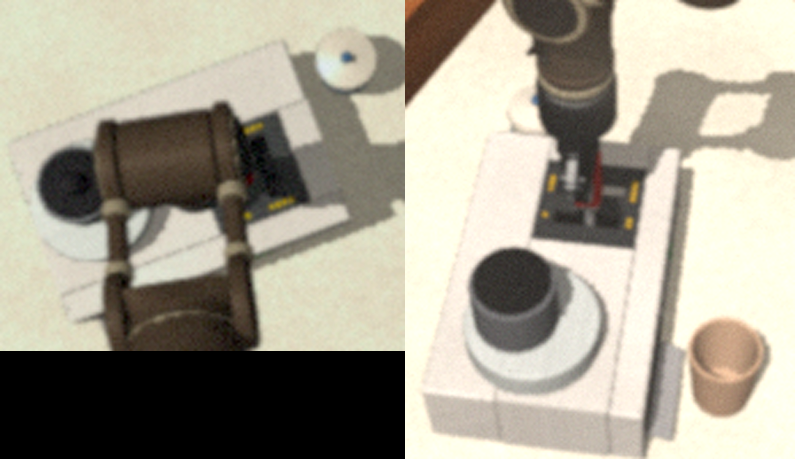

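The fingers at (575,180) in the side half are pushing the red lever, seen at (595,180), whose rod is in the cross channel. It is going well, so I continue.

{"fn": "play_rows", "kwargs": {"targets": [[0,5,0,0,0,0],[0,5,0,0,0,0],[0,5,0,0,0,0],[0,5,2,0,0,0],[0,5,2,0,0,0],[0,5,2,0,0,0],[0,5,2,0,0,0],[0,4,2,0,0,0],[0,4,0,0,0,0],[0,4,0,0,0,0],[0,0,0,0,0,0]]}}

```text
clock: 8.15
ee_pos: [0.5335, 0.0778, 0.2301]
eef_rot: [[0.937, 0.348, 0.004], [0.348, -0.937, -0.001], [0.003, 0.002, -1.0]]
ft_force: [-0.1, 0.2, 5.1]
opening: 0.003
finger_force: 2.6
```

```bash
python3 -c "
from h import *
st()"
```

```text
t 8.15 tcp [  1.5444  -3.3122 230.1   ] yaw -0.0004303663297873239 zax [ 0.0037 -0.0008 -1.    ] F(slicer) [0.0233 0.2245 5.0958] open 0.0031924290467714484
```

{"fn": "play_rows", "kwargs": {"targets": [[0,2,0,0,0,0],[0,2,0,0,0,0],[0,0,0,0,0,0],[0,0,0,0,0,0]]}}

```text
clock: 8.55
ee_pos: [0.534, 0.0748, 0.2292]
eef_rot: [[0.937, 0.349, 0.002], [0.349, -0.937, -0.0], [0.001, 0.001, -1.0]]
ft_force: [1.0, -0.2, 3.7]
opening: -0.001
finger_force: 1.8
```

```bash
python3 -c "
from h import *
st();pic('pics/p4.png')"
```

```text
t 8.55 tcp [  0.9125  -6.315  229.208 ] yaw 6.596484466059316e-05 zax [ 0.0016 -0.0004 -1.    ] F(slicer) [ 0.8796 -0.5225  3.6696] open -0.001381592579961153
```

View pics/p4.png

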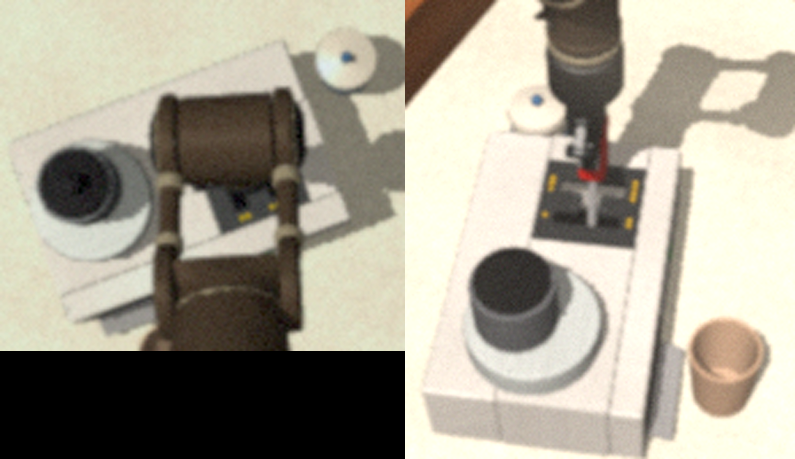

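The fingertip at (585,165) in the side half lies against the left of the red lever, now over the right lane at (600,160). I push a little further until it stops.

{"fn": "play_rows", "kwargs": {"targets": [[0,2,-1,0,0,0],[0,2,-1,0,0,0],[0,1,0,0,0,0],[0,0,0,0,0,0],[0,0,0,0,0,0]]}}

```text
clock: 9.15
ee_pos: [0.5342, 0.0703, 0.2301]
eef_rot: [[0.937, 0.349, -0.002], [0.349, -0.937, -0.0], [-0.002, -0.001, -1.0]]
ft_force: [-0.3, 2.2, -0.4]
opening: -0.0
finger_force: 0.7
```

```bash
python3 -c "
from h import *
st()"
```

```text
t 9.15 tcp [ -0.387  -10.6396 230.0501] yaw -0.00017249156314497194 zax [-0.0024 -0.     -1.    ] F(slicer) [ 0.456   2.1775 -0.387 ] open -0.0001136202441886322
```

{"fn": "play_rows", "kwargs": {"targets": [[0,-8,0,0,0,0],[0,-12,0,0,0,0],[-20,0,0,0,0,0],[-25,0,0,0,0,0],[-20,0,0,0,0,0],[0,17,0,0,0,0],[0,17,0,0,0,0],[0,17,0,0,0,0],[0,0,0,0,0,0],[0,0,0,0,0,0]]}}

```text
clock: 10.15
ee_pos: [0.4847, 0.0191, 0.2309]
eef_rot: [[0.937, 0.348, -0.0], [0.348, -0.937, 0.0], [-0.0, -0.0, -1.0]]
ft_force: [0.1, -0.5, 0.3]
opening: -0.003
finger_force: 0.0
```

Run:
```python
from h import *
st()
i0,j0=275,225
im=viewer.capture("side")[j0:j0+60,i0:i0+70,::-1]
im=np.clip(cv2.resize(im,(770,660),interpolation=cv2.INTER_CUBIC)[:600]*1.4,0,255).astype(np.uint8)
b=np.array([.27,.8])
for a,f,c in((.24,0,(255,0,0)),(.3,0,(0,255,0)),(.3,.06,(255,0,255))):
    for L in(.173,.07):
        u=(proj("side",W(p,lev(a,f,L)))[0]+b-[i0,j0])*11; print(a,f,L,u); cv2.circle(im,tuple(int(v) for v in u),4,c,-1)
cv2.imwrite("pics/p5.png",im)
```

```text
t 10.15 tcp [-64.6434 -41.3652 230.8985] yaw -0.0004614810489813048 zax [-0.0003  0.0003 -1.    ] F(slicer) [-0.1119 -0.4656  0.3074] open -0.0030265340478334785
0.24 0 0.173 [353.3443  -0.2728]
0.24 0 0.07 [348.3126 370.4647]
0.3 0 0.173 [360.4473 -25.888 ]
0.3 0 0.07 [351.0789 359.6168]
0.3 0.06 0.173 [313.6428 -29.1888]
0.3 0.06 0.07 [332.8878 358.2092]
```

View pics/p5.png

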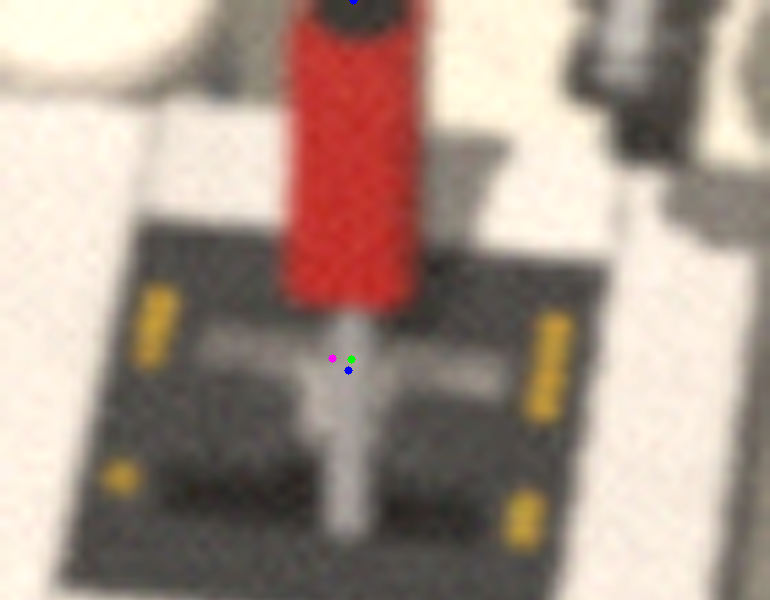

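The rod at (350,355) sits on the right lane's centre line and the handle leans right, matching the a≈0.3, f=0 prediction. The fingers are behind it and clear. Now I push forward.

{"fn": "play_rows", "kwargs": {"targets": [[15,0,0,0,0,0],[15,0,0,0,0,0],[8,0,0,0,0,0],[5,0,0,0,0,0],[5,0,0,0,0,0],[5,0,0,0,0,0],[5,0,0,0,0,0],[5,0,0,0,0,0],[5,0,0,0,0,0],[4,0,0,0,0,0],[4,0,0,0,0,0],[0,0,0,0,0,0]]}}

```text
clock: 11.4
ee_pos: [0.5568, 0.0452, 0.2307]
eef_rot: [[0.937, 0.349, 0.001], [0.349, -0.937, -0.0], [0.001, 0.0, -1.0]]
ft_force: [-2.3, -0.2, -0.6]
opening: 0.001
finger_force: 0.7
```

```bash
python3 -c "
from h import *
st()"
```

```text
t 11.4 tcp [ 12.0116 -42.0423 230.6783] yaw 0.00011310355107307934 zax [ 0.0007 -0.0001 -1.    ] F(slicer) [-2.2124  0.6032 -0.5586] open 0.0007071103845531085
```

Not yet at the stop, so I continue in small steps, watching the force.

{"fn": "play_rows", "kwargs": {"targets": [[3,0,0,0,0,0],[2,0,0,0,0,0],[2,0,0,0,0,0],[0,0,0,0,0,0]]}}

```text
clock: 11.8
ee_pos: [0.5632, 0.0476, 0.231]
eef_rot: [[0.937, 0.349, 0.001], [0.349, -0.937, 0.0], [0.001, 0.0, -1.0]]
ft_force: [-1.8, 0.0, -0.4]
opening: 0.004
finger_force: 0.9
```

{"fn": "play_rows", "kwargs": {"targets": [[2,0,0,0,0,0],[1,0,0,0,0,0],[0,0,0,0,0,0]]}}

```text
clock: 12.1
ee_pos: [0.5658, 0.0486, 0.231]
eef_rot: [[0.937, 0.349, 0.0], [0.349, -0.937, -0.0], [0.0, 0.0, -1.0]]
ft_force: [-1.7, -1.1, -0.1]
opening: -0.002
finger_force: 1.1
```

```bash
python3 -c "
from h import *
st()"
```

```text
t 12.1 tcp [ 21.6278 -41.9596 230.954 ] yaw 1.4031684219262264e-05 zax [ 0.0005 -0.     -1.    ] F(slicer) [-1.9381 -0.4425 -0.1491] open -0.0021354780705651138
```

{"fn": "play_rows", "kwargs": {"targets": [[1,0,0,0,0,0],[1,0,0,0,0,0],[0,0,0,0,0,0]]}}

```text
clock: 12.4
ee_pos: [0.5677, 0.0493, 0.2309]
eef_rot: [[0.937, 0.349, 0.0], [0.349, -0.937, 0.0], [0.0, 0.0, -1.0]]
ft_force: [-1.4, -1.2, -0.7]
opening: -0.004
finger_force: 1.1
```

{"fn": "play_rows", "kwargs": {"targets": [[1,0,0,0,0,0],[1,0,0,0,0,0],[0,0,0,0,0,0]]}}

```text
clock: 12.7
ee_pos: [0.569, 0.0499, 0.2306]
eef_rot: [[0.937, 0.349, -0.001], [0.349, -0.937, -0.0], [-0.001, -0.0, -1.0]]
ft_force: [-4.0, -1.1, -1.3]
opening: 0.0
finger_force: 1.9
```

{"fn": "play_rows", "kwargs": {"targets": [[1,0,0,0,0,0],[1,0,0,0,0,0],[0,0,0,0,0,0]]}}

```text
clock: 13.0
ee_pos: [0.5703, 0.0505, 0.2303]
eef_rot: [[0.937, 0.349, -0.003], [0.349, -0.937, -0.001], [-0.003, -0.0, -1.0]]
ft_force: [-3.7, -1.6, 0.0]
opening: -0.002
finger_force: 2.6
```

{"fn": "play_rows", "kwargs": {"targets": [[1,0,0,0,0,0],[1,0,0,0,0,0],[0,0,0,0,0,0]]}}

```text
clock: 13.3
ee_pos: [0.5715, 0.051, 0.23]
eef_rot: [[0.937, 0.349, -0.005], [0.349, -0.937, -0.001], [-0.005, -0.001, -1.0]]
ft_force: [-6.3, -3.2, -0.6]
opening: 0.001
finger_force: 3.3
```

```bash
python3 -c "
from h import *
st()"
```

```text
t 13.3 tcp [ 27.7728 -41.7128 230.0492] yaw 0.00039268327402885994 zax [-0.0049 -0.0011 -1.    ] F(slicer) [-7.0325 -0.8052 -0.5703] open 0.0008982420145596589
```

The tool now lags its command and the force rises, so the lever is at the stop. I press slightly more, then back off and look.

{"fn": "play_rows", "kwargs": {"targets": [[2,0,0,0,0,0],[2,0,0,0,0,0],[2,0,0,0,0,0],[0,0,0,0,0,0]]}}

```text
clock: 13.7
ee_pos: [0.5752, 0.0526, 0.2291]
eef_rot: [[0.937, 0.35, -0.011], [0.35, -0.937, -0.002], [-0.011, -0.002, -1.0]]
ft_force: [-9.8, -4.2, 0.2]
opening: -0.001
finger_force: 5.2
```

```bash
python3 -c "
from h import *
st()"
```

```text
t 13.7 tcp [ 31.8078 -41.4713 229.123 ] yaw 0.0007815039704213156 zax [-0.0108 -0.0023 -0.9999] F(slicer) [-10.622   -0.511    0.1539] open -0.0005411108317969653
```

{"fn": "play_rows", "kwargs": {"targets": [[-8,0,0,0,0,0],[-10,0,0,0,0,0],[-20,0,0,0,0,0],[-30,0,0,0,0,0],[-20,0,-20,0,0,0],[0,0,-40,0,0,0],[-20,40,-20,0,0,0],[-25,40,0,0,0,0],[-25,40,0,0,0,0],[-25,40,0,0,0,0],[0,40,0,0,0,0],[0,0,0,0,0,0]]}}

```text
clock: 14.9
ee_pos: [0.4794, -0.2025, 0.313]
eef_rot: [[0.939, 0.344, 0.009], [0.344, -0.939, -0.005], [0.006, 0.008, -1.0]]
ft_force: [-0.9, 1.1, 0.2]
opening: -0.003
finger_force: 0.0
```

Run:
```python
from h import *
st()
i0,j0=260,205
im=viewer.capture("side")[j0:j0+75,i0:i0+75,::-1]
im=np.clip(cv2.resize(im,(600,600),interpolation=cv2.INTER_CUBIC)*1.4,0,255).astype(np.uint8)
b=np.array([.27,.8])
for a,f,c in((.3,.28,(255,0,0)),(.3,.33,(0,255,0))):
    for L in(.173,.097,.07/np.cos(a)/np.cos(f)):
        u=(proj("side",W(p,lev(a,f,L)))[0]+b-[i0,j0])*8; print(a,f,L,u); cv2.circle(im,tuple(int(v) for v in u),3,c,-1)
cv2.imwrite("pics/p6.png",im)
```

```text
t 14.9 tcp [-146.9278 -247.2253  313.0441] yaw -0.005016851807779776 zax [ 0.0086 -0.0049 -1.    ] F(slicer) [-0.4518  1.355   0.245 ] open -0.0030016039418654817
0.3 0.28 0.173 [225.7358 145.1235]
0.3 0.28 0.097 [291.7225 351.7004]
0.3 0.28 0.07624181622285588 [309.1552 406.1942]
0.3 0.33 0.173 [198.9532 149.8375]
0.3 0.33 0.097 [277.0374 354.0895]
0.3 0.33 0.07745172571703962 [296.488  404.8989]
```

View pics/p6.png

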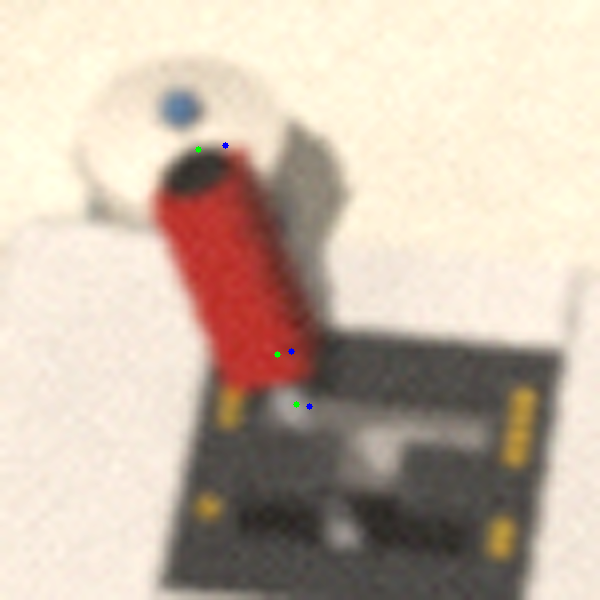

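The red lever's cap at (197,170) and rod at (291,405) match the forward stop in the right lane (f≈0.33: columns 199 and 296). The jar is undisturbed and the arm is well clear, so I hand in.

{"fn": "play_rows", "kwargs": {"targets": [[0,0,0,0,0,0],[0,0,0,0,0,0],[0,0,0,0,0,0]]}}

```text
clock: 15.25
ee_pos: [0.4771, -0.1965, 0.311]
eef_rot: [[0.937, 0.35, 0.001], [0.35, -0.937, 0.0], [0.001, 0.0, -1.0]]
ft_force: [-0.2, -0.6, -0.1]
opening: -0.003
finger_force: 0.0
```

```bash
python3 -c "
from bench import ctrl
print(ctrl.sign_off())"
```

```text
the job is handed in; nothing more can be done
None
```

The lever was pushed to the cross channel, across into the right-hand lane and forward to its stop in the three-dot slot, which the last side picture confirmed; the arm ended clear and the job was handed in at about 15 s.

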